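# Slide the perfume-oil dosing barrel into the filling stand

### The job

Take the brass and amber dosing barrel out of the rack and slide it sideways into the slotted head of the filling stand, with its flange between the fork and the keeper, until it is fully home against the stop and the red spring catch has dropped in front of the flange; then let go. Be gentle, for the barrel chips under force and the head's height has to be felt for, and leave the other barrels and everything else on the counter where they are.

Things in the scene. Friction and masses are not known exactly. Their poses are not given: they have to be found in the camera images.
- barrel: the dosing barrel to load: amber glass, brass fittings, upright, 126 mm tall, 105-210 g. Origin at centre of underside, z up its axis, yaw means nothing. From below: body 24 mm diameter x 60 mm; flange 48 mm diameter x 6 mm; neck 18 mm diameter x 60 mm. Grip the neck, fingertips 20 mm or more above the flange; fingers ahead of and behind it along the slide keep it from pivoting
- flange (a point): point on the barrel's axis at the underside of its flange, 60 mm above the barrel's origin. More than 40 N between barrel and stand (a brief knock counts) would chip the barrel: touch down at 15 mm/s or slower
- rack: fixed wooden block 70 x 270 x 45 mm; origin at centre of underside. Three upright blind holes, 26 mm diameter, 33 mm deep (floor 12 mm above the table), in a row along its y, 85 mm apart; a barrel stands in each, in any order, flange 27 mm clear of the block's top
- stand: fixed filling stand. Origin on the table, straight below the barrel's axis when home; the slot's mouth opens to its -x, so the barrel slides along its +x. Base 160 x 130 x 12 mm; column 50 mm wide, 118 mm high, its front face 47 mm beyond home (+x); metal head 68 mm wide on it. The head does not give when pushed lightly
- ledge (a point): on the stand, 70 mm before home (stand x = -70 mm), 112 mm above the table: where to set the flange down from above on the fork's bare top face, the ledge. NOT MEASURED: the head is clamped by hand, so the true ledge is anywhere from 94 to 130 mm above the table; feel for it by lowering the flange onto it. This point does not show it
- home (a point): on the stand, its home axis (x = 0), 112 mm above the table (nominal, see ledge): where the flange's underside centre ends. The fork's gap for the barrel's body is 34 mm wide from stand x = -98 to -45 mm, then narrows to 28 mm; a rigid stop at its end meets the body at x = 0. The flange slides on the ledge all the way
- keeper (a point): on the stand, x = -32 mm, 120.5 mm above the table (nominal, moves with the ledge): front of the keeper plate's underside, 8.5 mm above the ledge, over the flange from here to home; 5 mm thick, 24 mm gap for the neck. Its lead-in lip starts at x = -42 mm, 15 mm above the ledge
- catch (a joint): red spring catch on the keeper, a yoke with two wedges beside the neck gap. Lift in metres: 0 at rest, about 0.003 while the flange passes (barrel axis from about x = -50 mm almost to 0), back to 0 once the flange is home and the wedges have dropped in front of its rim. Passing it takes up to about 10 N of push. Top 18 mm above the ledge, 21 mm lifted. Read with 2 mm noise
- barrel_white: the all-white dosing barrel, same shape as the brass one; another of the rack's three barrels, to be left in its hole
- barrel_green: the green dosing barrel, same shape as the brass one; another of the rack's three barrels, to be left in its hole
- jar_a: black jar with green lid, 60 mm across, 85 mm tall, bystander; origin at centre of underside
- jar_b: second black jar with green lid, 60 mm across, 85 mm tall, bystander; origin at centre of underside
- tin: round yellow tin, 75 mm across, 28 mm tall, bystander; origin at centre of underside
- scent: amber perfume bottle with brass cap, 32 mm across, 70 mm tall, bystander; origin at centre of underside
- dish: small white bowl, 80 mm across, 30 mm tall, bystander; origin at centre of underside
There are look-alikes about, which are no part of the job. Leave any blue, pink or purple look-alike of the barrel alone.

How it is judged:
On the way:
1. the brass barrel is lifted out of the rack (z of barrel in the frame of rack above 0.046 m), for 0.1 s.
At the end, for the whole second after the job is handed in: The brass barrel rests released in the head: axis within 3 mm of home along the slot and 4 mm across, flange between ledge and keeper (underside 91 to 134 mm above the table), upright within 0.09 rad, carried by the stand, still, and the red catch down again (lifted under 1.2 mm) (x of flange in the frame of stand between -0.003 and 0.003 m and y of flange in the frame of stand between -0.004 and 0.004 m and z of flange in the frame of stand between 0.091 and 0.134 m and angle between barrel's own z axis and vertical below 0.09 rad and value of joint catch below 0.0012 m and contact force between barrel and stand above 0.3 N and linear speed of barrel below 0.02 m/s); the robot touches nothing.
It fails at once if barrel and stand pressed together with more than 40 N (contact force between barrel and stand above 40 N).
It fails at once if a bystander (other barrel, jar, tin, bottle, bowl) moved more than 30 mm or tipped over (distance of any of barrel_white, barrel_green, jar_a, jar_b, tin, scent, dish from where it was at the start of the episode above 0.03 m or angle between any of barrel_white, barrel_green, jar_a, jar_b, tin, scent, dish's own z axis and vertical above 0.5 rad).
It also fails if it takes over 54 s, if anything falls off the work surface, if the arm or the gripper's body presses on something with over 40 N, if the wrist force passes 120 N, or if a joint passes its speed limit or range.

### The arm

A 6-joint arm with a two-finger parallel gripper is mounted at the origin on the work surface. World frame = base frame: x ahead of the robot, y to its left, z up, the work surface at z = 0. Lengths are in m, angles in rad, forces in N, time in s.
With the tool pointing down it reaches from about 0.3 to 0.775 m from the base axis. Payload 14.6 kg.
Tool frame: the origin (TCP) lies on the centre line of the jaws, within the pads' length; the fingertips stand 11 mm ahead of it and the grasp point (between the pads) lies 8 mm behind it; y points along the fingers, x is the direction in which the jaws open and shut, and the axes are right-handed (so a half turn about y gives the same grasp; the last joint's range is limited). The gripper opens to 94 mm and grips with 3 to 60 N. Pads are 16 mm wide; open, the fingers measure 119 mm over their backs; the gripper's body (75 mm by 177 mm) begins 78 mm behind the grasp point.
Start: joints at [1.086, 0.3, 1.521, -0, 1.321, -0.067], TCP at [0.223, 0.503, 0.216] pointing down, gripper open.
Joint ranges: [-3.03, 3.03], [-0.79, 2.21], [0.23, 2.52], [-1.04, 4.18], [0, 3.07], [-2.55, 2.55]. Speed limits (rad/s): [2.22, 2.22, 2.57, 3.14, 3.14, 3.14].

### API

Orientations are given as [roll, pitch, yaw] about the fixed x, y, z axes, in that order (R = Rz(yaw) Ry(pitch) Rx(roll)).
In Python, from station import ctrl, imaging gives the robot as it stands. The module is installed in compiled form; this text tells all that it offers.
- The arm moves only by the tool apply_moves, never from a script. Its argument "deltas" is a list of rows, each an object with "dp": the shift along the tool's x, y, z in m, a list of three; "roll": the turn about the tool's y in rad; "grip": the closure, from -1 (fully open) to 1 (shut). In form: [{"dp": [tx, ty, tz], "roll": roll, "grip": grip}, ...]. A call has 1 to 10 rows; each row shifts and turns the commanded pose from where the row before left it, along the tool's axes as they then stand; what a row does not reach is not made up. A row lasts 1/8 s, in which the tool goes at most 62.5 mm and 10.7 degrees, less where a joint would pass 70% of its speed; a pose out of reach is approached as far as the arm can. A call with a gripper value outside its range is refused whole. The fingers move at their own pace and stop on an object; "newtons" is the grip in N (left out, the last holds). Time passes only in rows, so rows that do not move let the fingers close. It gives the time, the measured TCP pose, the force and the opening at its end, in the units of the state.
- ctrl.get_obs(): the state, without advancing time (a new reading comes with each control period).
- imaging.camera(name): name is "scene" or "top"; returns the picture (400x640x3 uint8, blue, green, red); there is no depth.
- imaging.camera_info(name): a dict with "K" (3x3 intrinsics, pixels), "world_from_camera" (4x4, takes a point from camera to world coordinates). Camera axes: x right, y down, z forward; pixel columns grow to the right and rows downward; lengths in m; the calibration is good to about 2 mm. A picture is of the moment at which its call begins. camera_info takes no time and is no camera call.
- ctrl.hand_in(): hands the job in, once; it reports no verdict.
The state is a dict: "time_s": time; "qpos": joint angles; "joint_vel": joint speeds; "tau": joint torques, N m; "ee_pos": TCP position; "eef_rot": TCP orientation; "force": force on the tool from outside, world axes, zero at the start; "moment": the same for the moment, N m; "grip_width": finger opening in m.
Only numpy, scipy, OpenCV 4.12 (cv2) and the standard library are available. Lean on these libraries where they do the work, as an engineer would, in place of code of your own. Each camera call takes 0.05 s, during which the arm holds its last target. There are 200 camera calls.

## Working session

There is one attempt and no reset: what is moved stays moved. The work goes in short steps, Python scripts to look and compute and a tool call to move; the robot and the scene stay as the last step left them, time stands still between calls to the robot, and variables do not carry over. Pictures are saved under pics/ and viewed, about 8 in all and at most 12, crops included, and the job is handed in when it is done.

Besides the shell and the picture viewer there is one more tool, called after "Emit:" by a JSON object that holds its "op" and its "data". apply_moves: Moves the arm, as the interface text tells. Its arguments: {"type":"object","properties":{"deltas":{"type":"array"},"newtons":{"type":"number"}},"required":["deltas"]}

```bash
mkdir -p pics
python3 - <<'E'
from station import ctrl, imaging
import cv2, numpy as np
o=ctrl.get_obs(); print({k:np.round(v,3).tolist() for k,v in o.items()})
for n in("scene","top"):
    im=imaging.camera(n); cv2.imwrite(f"pics/{n}0.png",im); i=imaging.camera_info(n); print(n,np.round(i["K"],1).tolist(),np.round(i["world_from_camera"],4).tolist())
E
```

```text
{'time_s': 0.0, 'qpos': [1.086, 0.301, 1.522, -0.0, 1.321, -0.067], 'joint_vel': [-0.0, 0.001, 0.001, 0.001, 0.0, -0.001], 'tau': [-0.002, -53.179, -35.275, 0.071, 0.024, -0.0], 'ee_pos': [0.223, 0.502, 0.216], 'eef_rot': [-1.571, 0.001, 1.153], 'force': [0.464, 0.987, 0.289], 'moment': [0.004, -0.026, 0.0], 'grip_width': 0.094}
scene [[384.1, 0.0, 324.2], [0.0, 384.1, 201.2], [0.0, 0.0, 1.0]] [[0.8723, 0.3131, -0.3756, 0.9495], [0.489, -0.5505, 0.6766, -0.5813], [0.0051, -0.7739, -0.6333, 0.6752], [0.0, 0.0, 0.0, 1.0]]
top [[385.4, 0.0, 318.6], [0.0, 385.4, 199.7], [0.0, 0.0, 1.0]] [[-0.0038, -0.9982, 0.0599, 0.5278], [-0.9999, 0.0032, -0.0115, 0.0409], [0.0113, -0.0599, -0.9981, 1.1879], [0.0, 0.0, 0.0, 1.0]]
```

View pics/scene0.png

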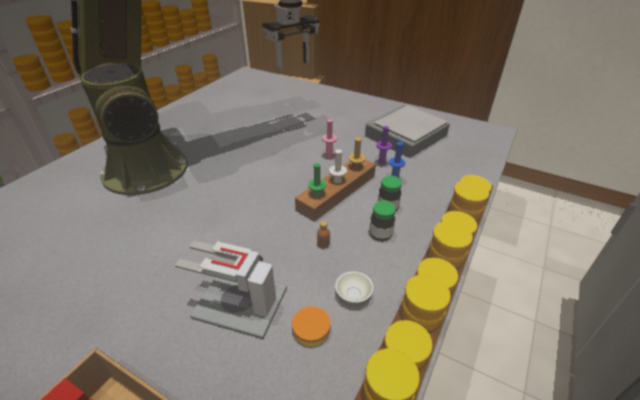

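View pics/top0.png

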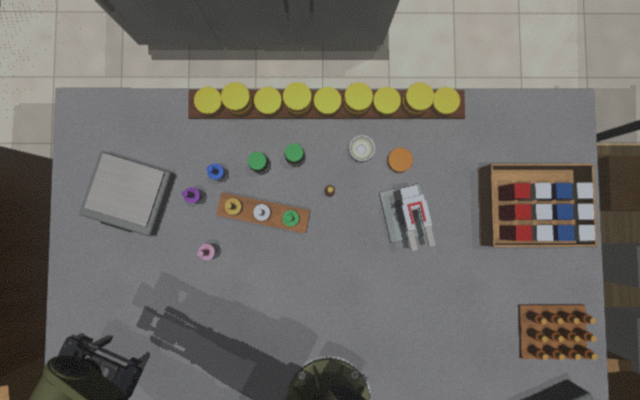

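```bash
cat > h.py <<'E'
import numpy as np, cv2
from station import ctrl, imaging
def ray(n,uv):
    i=imaging.camera_info(n); T=np.array(i["world_from_camera"]); d=T[:3,:3]@np.linalg.inv(i["K"])@[uv[0],uv[1],1]; return T[:3,3],d/np.linalg.norm(d)
def onz(n,uv,z):
    o,d=ray(n,uv); return o+d*(z-o[2])/d[2]
def proj(n,p):
    i=imaging.camera_info(n); T=np.linalg.inv(i["world_from_camera"]); q=i["K"]@(T[:3,:3]@p+T[:3,3]); return q[:2]/q[2]
def tri(uv1,uv2):
    (o,d),(p,e)=ray("scene",uv1),ray("top",uv2); s=np.linalg.lstsq(np.c_[d,-e],p-o,rcond=None)[0]; a,b=o+d*s[0],p+e*s[1]; return (a+b)/2,np.linalg.norm(a-b)
E
python3 - <<'E'
from h import *
t=cv2.imread("pics/top0.png"); s=cv2.imread("pics/scene0.png")
def c(im,u,v,w,h,f): return cv2.resize(im[v:v+h,u:u+w],None,fx=f,fy=f,interpolation=cv2.INTER_CUBIC)
cv2.imwrite("pics/c1.png",np.hstack([c(t,370,170,80,90,5),c(t,212,180,80,90,5)[:, :400]]))
cv2.imwrite("pics/c2.png",np.hstack([c(s,170,225,125,115,4),c(s,310,120,75,115,4)]))
E
```

```text
(no output)
```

View pics/c1.png

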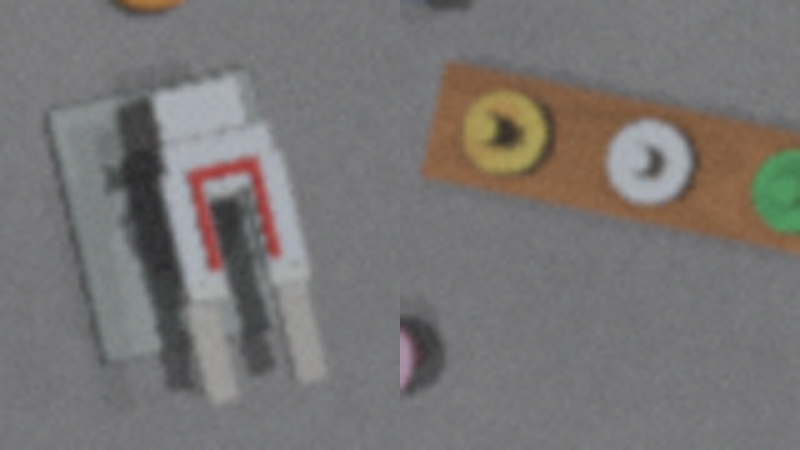

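View pics/c2.png

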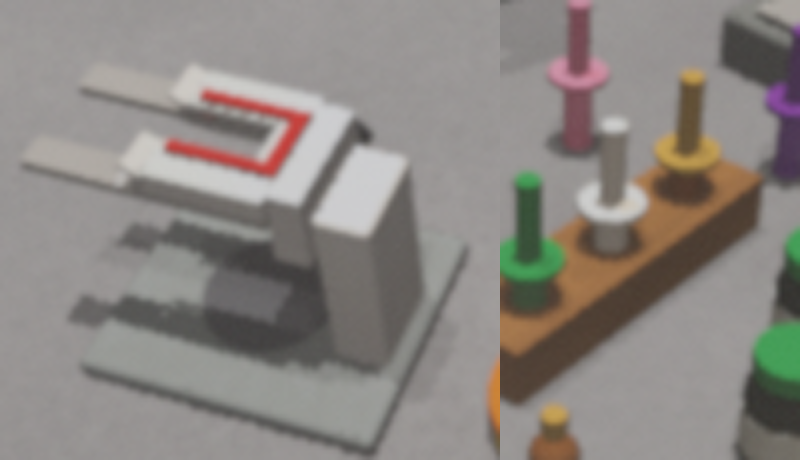

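Run:
```python
from h import *
t=cv2.imread("pics/top0.png"); s=cv2.imread("pics/scene0.png")
# brass flange top view
for nm,im,(u0,v0,u1,v1) in(("top",t,(220,195,247,218)),("scene",s,(345,130,370,172))):
    hsv=cv2.cvtColor(im,cv2.COLOR_BGR2HSV); m=cv2.inRange(hsv,(18,110,90),(32,255,255)); q=np.zeros_like(m); q[v0:v1,u0:u1]=m[v0:v1,u0:u1]
    c=max(cv2.findContours(q,0,2)[0],key=cv2.contourArea); print(nm,cv2.minEnclosingCircle(c),cv2.fitEllipse(c),cv2.boundingRect(c))
    if nm=="top":
        for z in(.075,.078): print(onz("top",cv2.fitEllipse(c)[0],z), onz("top",cv2.minEnclosingCircle(c)[0],z))
    b=im.astype(int); r=((b[...,2]-b[...,1]>60)&(b[...,2]-b[...,0]>60)).astype(np.uint8)
    q=np.zeros_like(r); 
    if nm=="top": q[195:235,400:435]=r[195:235,400:435]
    else: q[240:275,205:255]=r[240:275,205:255]
    c=max(cv2.findContours(q,0,2)[0],key=cv2.contourArea); print("red",cv2.boundingRect(c),cv2.approxPolyDP(cv2.convexHull(c),1.5,True).reshape(-1,2).tolist(), np.round(np.ptp(c[:,0],0)))
    np.save(f"red_{nm}.npy",c[:,0])
# rack ends: check with tops, hand-picked corners triangulated
T=lambda a,b:(170+a[0]/4,225+a[1]/4) if 0 else None
pt=lambda p:(370+p[0]/5-.4,170+p[1]/5-.4); ps=lambda p:(170+p[0]/4-.375,225+p[1]/4-.375)
for n,a,b in[("yoke back near col R",(272,175),(258,157)),("yoke back L",(313,116),(191,171)),("yoke tip R",(166,146),(277,255)),("yoke tip L",(202,95),(213,270)),
 ("fork tip R out",(22,165),(326,378)),("fork tip R in",(40,140),(298,386)),("fork tip L in",(80,88),(240,398)),("fork tip L out",(97,66),(209,406)),("base corner -x+y?",(85,368),(105,362))]:
    p,e=tri(ps(a),pt(b)); print(n,np.round(p,4),round(e,4))
```

```text
top ((232.5, 206.3000030517578), 8.66843032836914) ((232.4608917236328, 206.11605834960938), (15.785261154174805, 16.879810333251953), 6.427407264709473) (224, 198, 18, 17)
[0.57684147 0.27649123 0.075     ] [0.57631032 0.2763737  0.075     ]
[0.57670915 0.27585605 0.078     ] [0.57617943 0.27573884 0.078     ]
red (408, 202, 18, 22) [[420, 202], [425, 220], [413, 223], [408, 205]] [17 21]
scene ((356.5, 157.5), 7.648629188537598) ((356.3989562988281, 157.8686981201172), (9.075891494750977, 14.929657936096191), 93.39140319824219) (349, 153, 16, 11)
red (212, 248, 35, 21) [[212, 260], [221, 248], [246, 253], [238, 268], [212, 262]] [34 20]
yoke back near col R [ 0.5868 -0.2523  0.1361] 0.0009
yoke back L [ 0.5798 -0.2148  0.1363] 0.0025
yoke tip R [ 0.5327 -0.2622  0.1355] 0.0001
yoke tip L [ 0.5244 -0.2276  0.1338] 0.0008
fork tip R out [ 0.465  -0.2934  0.1151] 0.0014
fork tip R in [ 0.4607 -0.2777  0.1151] 0.0015
fork tip L in [ 0.4546 -0.2443  0.1179] 0.002
fork tip L out [ 0.4499 -0.2276  0.1165] 0.0014
base corner -x+y? [ 0.4382 -0.2442 -0.125 ] 0.069
```

Run:
```python
from h import *
F=6
def up(im,u0,v0,u1,v1): return cv2.resize(im[v0:v1,u0:u1],None,fx=F,fy=F,interpolation=cv2.INTER_CUBIC).astype(int)
def back(c,u0,v0): return (np.asarray(c,float)+.5)/F-.5+[u0,v0]
t=cv2.imread("pics/top0.png"); s=cv2.imread("pics/scene0.png")
b=up(t,400,192,436,236); r=((b[...,2]-b[...,1])>50).astype(np.uint8)
c=max(cv2.findContours(r,0,1)[0],key=cv2.contourArea)[:,0]
w=np.array([onz("top",p,.1355)[:2] for p in back(c,400,192)])
(rc,rs,ra)=cv2.minAreaRect((w*1000).astype(np.float32)); print("red rect mm",rc,rs,ra)
# saturation-based barrels in top: all three flange centres
for nm,(u0,v0,u1,v1),f in(("brass",(220,194,247,219),lambda b:(b[...,1]-b[...,0]>35)&(abs(b[...,2]-b[...,1])<60)),("white",(248,200,276,225),lambda b:b.min(2)>135),("green",(277,206,305,231),lambda b:b[...,1]-b[...,2]>40)):
    b=up(t,u0,v0,u1,v1); m=f(b).astype(np.uint8); c=max(cv2.findContours(m,0,1)[0],key=cv2.contourArea); h=cv2.convexHull(c)
    e=cv2.fitEllipse(h); print(nm,back(e[0],u0,v0),np.array(e[1])/F,np.round(onz("top",back(e[0],u0,v0),.077),4))
p=np.array([.5766,.276,.078]); print("scene proj flange",proj("scene",p),"neck top",proj("scene",p+[0,0,.06]))
```

```text
red rect mm (555.9059448242188, -238.91452026367188) (55.578025817871094, 39.67568588256836) 12.211810111999512
brass [232.24409358 206.01444753] [17.156545  17.5802803] [0.577  0.2767 0.077 ]
white [261.15129852 211.94012197] [16.15374756 16.37723541] [0.5597 0.1935 0.077 ]
green [290.29926173 217.85681407] [15.64289474 15.66419093] [0.5424 0.1097 0.077 ]
scene proj flange [355.97176972 156.90888389] neck top [357.22146334 138.50507154]
```

Emit:
{"op": "apply_moves", "data": {"deltas": [{"dp":[0,0,0],"roll":0.16,"grip":-1},{"dp":[0,0,0],"roll":0.16,"grip":-1},{"dp":[0,0,0],"roll":0.16,"grip":-1},{"dp":[0,0,0],"roll":0.16,"grip":-1},{"dp":[0,0,0],"roll":0.15,"grip":-1},{"dp":[0,0,0],"roll":0.15,"grip":-1}]}}

```text
time_s: 0.85
ee_pos: [0.2231, 0.5025, 0.2161]
eef_rot: [-1.571, 0.0, 0.208]
force: [0.3, -0.4, 0.7]
grip_width: 0.0939
```

Emit:
{"op": "apply_moves", "data": {"deltas": [{"dp":[0.03,0,-0.03],"roll":0,"grip":-1},{"dp":[0.04,0,-0.04],"roll":0,"grip":-1},{"dp":[0.04,0,-0.04],"roll":0,"grip":-1},{"dp":[0.04,0,-0.04],"roll":0,"grip":-1},{"dp":[0.04,0,-0.04],"roll":0,"grip":-1},{"dp":[0.04,0,-0.04],"roll":0,"grip":-1},{"dp":[0.04,0,-0.04],"roll":0,"grip":-1},{"dp":[0.028,0,-0.026],"roll":0,"grip":-1},{"dp":[0,0,0],"roll":0,"grip":-1},{"dp":[0,0,0],"roll":0,"grip":-1}]}}

```text
time_s: 2.1
ee_pos: [0.5764, 0.2767, 0.216]
eef_rot: [-1.571, 0.001, 0.213]
force: [-0.1, 0.1, -0.6]
grip_width: 0.0941
```

Emit:
{"op": "apply_moves", "data": {"deltas": [{"dp":[0,0.025,0],"roll":0,"grip":-0.5},{"dp":[0,0.025,0],"roll":0,"grip":-0.3},{"dp":[0,0.025,0],"roll":0,"grip":-0.3},{"dp":[0,0.017,0],"roll":0,"grip":-0.3},{"dp":[0,0.01,0],"roll":0,"grip":-0.3},{"dp":[0,0,0],"roll":0,"grip":-0.3},{"dp":[0,0,0],"roll":0,"grip":-0.3}], "newtons": 25}}

```text
time_s: 2.98
ee_pos: [0.5773, 0.2766, 0.1154]
eef_rot: [-1.571, -0.001, 0.213]
force: [0.4, 0.1, 0.6]
grip_width: 0.061
```

Run:
```python
from h import *
t=imaging.camera("top"); s=imaging.camera("scene")
cv2.imwrite("pics/c3.png",np.hstack([cv2.resize(t[170:250,200:280],(400,400),interpolation=2),cv2.resize(s[90:190,300:400],(400,400),interpolation=2)]))
```

```text
(no output)
```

View pics/c3.png

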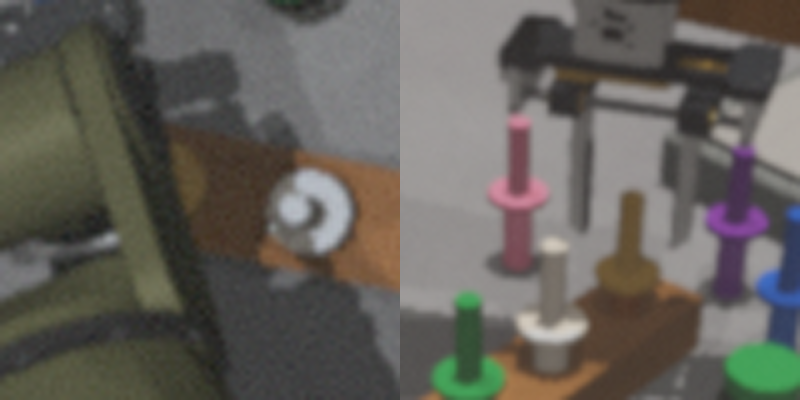

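The scene half shows the fingers at crop columns 580 and 685, on either side of the brass neck at 632, so the jaws are centred on it. I'll close and lift.

Emit:
{"op": "apply_moves", "data": {"deltas": [{"dp":[0,0,0],"roll":0,"grip":0.2},{"dp":[0,0,0],"roll":0,"grip":0.5},{"dp":[0,0,0],"roll":0,"grip":1},{"dp":[0,0,0],"roll":0,"grip":1},{"dp":[0,0,0],"roll":0,"grip":1},{"dp":[0,0,0],"roll":0,"grip":1}], "newtons": 25}}

```text
time_s: 3.82
ee_pos: [0.577, 0.2764, 0.1144]
eef_rot: [-1.571, 0.0, 0.213]
force: [1.4, 0.5, -1.4]
grip_width: 0.0173
```

Emit:
{"op": "apply_moves", "data": {"deltas": [{"dp":[0,-0.003,0],"roll":0,"grip":1},{"dp":[0,-0.007,0],"roll":0,"grip":1},{"dp":[0,-0.015,0],"roll":0,"grip":1},{"dp":[0,-0.03,0],"roll":0,"grip":1},{"dp":[0,-0.04,0],"roll":0,"grip":1},{"dp":[0,-0.04,0],"roll":0,"grip":1},{"dp":[0,-0.03,0],"roll":0,"grip":1},{"dp":[0,-0.005,0],"roll":0,"grip":1},{"dp":[0,0,0],"roll":0,"grip":1}]}}

```text
time_s: 4.95
ee_pos: [0.5768, 0.2763, 0.2838]
eef_rot: [-1.571, 0.001, 0.213]
force: [0.1, 0.1, -1.9]
grip_width: 0.0177
```

Emit:
{"op": "apply_moves", "data": {"deltas": [{"dp":[-0.008,0,-0.02],"roll":0,"grip":1},{"dp":[-0.016,0,-0.04],"roll":0,"grip":1},{"dp":[-0.02,0,-0.05],"roll":0,"grip":1},{"dp":[-0.02,0,-0.05],"roll":0,"grip":1},{"dp":[-0.02,0,-0.05],"roll":0,"grip":1},{"dp":[-0.02,0,-0.05],"roll":0,"grip":1},{"dp":[-0.02,0,-0.05],"roll":0,"grip":1},{"dp":[-0.02,0,-0.05],"roll":0,"grip":1},{"dp":[-0.02,0,-0.05],"roll":0,"grip":1},{"dp":[-0.02,0,-0.05],"roll":0,"grip":1}]}}

```text
time_s: 6.2
ee_pos: [0.4935, -0.2136, 0.283]
eef_rot: [-1.569, 0.002, 0.213]
force: [0.7, -0.9, -2.0]
grip_width: 0.0176
```

Emit:
{"op": "apply_moves", "data": {"deltas": [{"dp":[-0.012,0,-0.025],"roll":0,"grip":1},{"dp":[-0.006,0,-0.015],"roll":0,"grip":1},{"dp":[0,0,0],"roll":0,"grip":1},{"dp":[0,0.02,0],"roll":0,"grip":1},{"dp":[0,0.02,0],"roll":0,"grip":1},{"dp":[0,0.02,0],"roll":0,"grip":1},{"dp":[0,0.01,0],"roll":0,"grip":1},{"dp":[0,0,0],"roll":0,"grip":1},{"dp":[0,0,0],"roll":0,"grip":1}]}}

```text
time_s: 7.32
ee_pos: [0.4856, -0.2549, 0.2153]
eef_rot: [-1.572, -0.001, 0.213]
force: [0.2, -0.7, -1.3]
grip_width: 0.0174
```

Run:
```python
from h import *
o=ctrl.get_obs(); print(o["ee_pos"],o["force"],o["moment"])
t=imaging.camera("top"); s=imaging.camera("scene"); cv2.imwrite("pics/t4.png",t); cv2.imwrite("pics/s4.png",s)
cv2.imwrite("pics/c4.png",np.hstack([cv2.resize(t[170:270,370:450],(400,500),interpolation=2),cv2.resize(s[215:340,170:270],(400,500),interpolation=2)]))
```

```text
[ 0.48562219 -0.25491521  0.21527119] [ 0.15054236 -0.65028668 -1.31677407] [-0.0937935   0.03074158 -0.0140743 ]
```

View pics/c4.png

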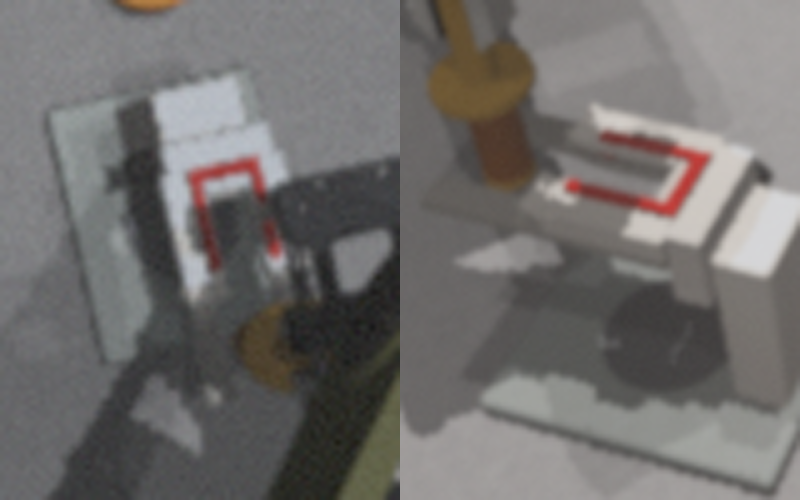

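Run:
```python
from h import *
s=cv2.imread("pics/s4.png"); t=cv2.imread("pics/t4.png")
F=6
def up(im,u0,v0,u1,v1): return cv2.resize(im[v0:v1,u0:u1],None,fx=F,fy=F,interpolation=cv2.INTER_CUBIC)
hsv=cv2.cvtColor(up(s,170,215,210,270),cv2.COLOR_BGR2HSV)
m=cv2.inRange(hsv,(5,80,40),(35,255,255))
sp=lambda v:((np.where(m[int((v-215)*F)])[0]+.5)/F+169.5)
for v in(216,218,220,230,232,234,236,238,248,251,254,257,258): a=sp(v); print(v,a.min().round(1),a.max().round(1),((a.min()+a.max())/2).round(2)) if len(a) else print(v)
A=np.array([.4856,-.2549,0])
for z in(.113,.130,.150,.173,.179,.2,.22): print(z,proj("scene",A+[0,0,z]).round(2),proj("top",A+[0,0,z]).round(2))
th=np.linspace(0,6.283,60); r=np.array([proj("scene",A+[.024*np.cos(a),.024*np.sin(a),.176]) for a in th]); print("flange rim pred",r.min(0),r.max(0))
r=np.array([proj("top",A+[.024*np.cos(a),.024*np.sin(a),.176]) for a in th]); print("top rim pred",r.min(0),r.max(0))
ys,xs=np.where(m); print("scene mask x range",xs.min()/F+170,xs.max()/F+170,ys.max()/F+215)
h2=cv2.cvtColor(up(t,410,225,432,255),cv2.COLOR_BGR2HSV); m2=cv2.inRange(h2,(8,90,40),(35,255,255)); c=max(cv2.findContours(m2,0,2)[0],key=cv2.contourArea); x,y,w,hh=cv2.boundingRect(c); print("top bbox",x/F+410,y/F+225,(x+w)/F+410,(y+hh)/F+225)
```

```text
216 178.6 184.9 181.75
218 179.1 185.8 182.42
220 179.6 186.2 182.92
230 180.1 201.6 190.83
232 178.2 202.2 190.25
234 177.2 202.6 189.92
236 176.8 202.1 189.42
238 177.1 201.2 189.17
248 187.9 199.9 193.92
251 188.8 200.6 194.67
254 189.8 201.8 195.75
257 190.2 202.8 196.5
258 190.6 202.6 196.58
0.113 [197.43 257.48] [420.44 237.6 ]
0.13 [195.63 251.47] [422.14 237.84]
0.15 [193.45 244.18] [424.22 238.13]
0.173 [190.84 235.47] [426.71 238.48]
0.179 [190.14 233.14] [427.38 238.57]
0.2 [187.64 224.79] [429.78 238.9 ]
0.22 [185.17 216.53] [432.17 239.23]
flange rim pred [176.95763873 225.47610036] [203.8396783  243.62808744]
top rim pred [417.93221012 229.34745459] [436.16309551 247.71130554]
scene mask x range 177.16666666666666 203.33333333333334 262.5
top bbox 418.3333333333333 231.16666666666666 430.8333333333333 247.66666666666666
```

The held flange matches the predicted position to about 1 mm in both views, and the body already sits between the prongs. Next I'll come down to just above the ledge, then go slowly.

Emit:
{"op": "apply_moves", "data": {"deltas": [{"dp":[0,0.007,0],"roll":0,"grip":1},{"dp":[0,0.01,0],"roll":0,"grip":1},{"dp":[0,0.01,0],"roll":0,"grip":1},{"dp":[0,0.007,0],"roll":0,"grip":1},{"dp":[0,0.003,0],"roll":0,"grip":1},{"dp":[0,0.0015,0],"roll":0,"grip":1},{"dp":[0,0.0015,0],"roll":0,"grip":1},{"dp":[0,0,0],"roll":0,"grip":1}], "newtons": 18}}

```text
time_s: 8.43
ee_pos: [0.4853, -0.255, 0.1745]
eef_rot: [-1.571, -0.0, 0.213]
force: [-1.0, -0.3, -2.1]
grip_width: 0.0177
```

Emit:
{"op": "apply_moves", "data": {"deltas": [{"dp":[0,0.0015,0],"roll":0,"grip":1},{"dp":[0,0.0015,0],"roll":0,"grip":1},{"dp":[0,0.0015,0],"roll":0,"grip":1},{"dp":[0,0.0015,0],"roll":0,"grip":1},{"dp":[0,0.0015,0],"roll":0,"grip":1},{"dp":[0,0.0015,0],"roll":0,"grip":1}]}}

```text
time_s: 9.18
ee_pos: [0.4853, -0.2551, 0.1654]
eef_rot: [-1.571, -0.0, 0.213]
force: [0.0, 0.6, -1.6]
grip_width: 0.0179
```

Flange is at about 0.123. I'll feel downward in 1 mm steps.

Emit:
{"op": "apply_moves", "data": {"deltas": [{"dp":[0,0.001,0],"roll":0,"grip":1},{"dp":[0,0.001,0],"roll":0,"grip":1},{"dp":[0,0.001,0],"roll":0,"grip":1}]}}

```text
time_s: 9.55
ee_pos: [0.4853, -0.2551, 0.1626]
eef_rot: [-1.571, -0.0, 0.213]
force: [-1.3, 1.3, 6.3]
grip_width: 0.0178
```

Emit:
{"op": "apply_moves", "data": {"deltas": [{"dp":[0,0.001,0],"roll":0,"grip":1},{"dp":[0,0.001,0],"roll":0,"grip":1}]}}

```text
time_s: 9.8
ee_pos: [0.4856, -0.2552, 0.1623]
eef_rot: [-1.572, -0.001, 0.213]
force: [-7.2, 6.3, 22.7]
grip_width: 0.0175
```

Emit:
{"op": "apply_moves", "data": {"deltas": [{"dp":[0,-0.001,0],"roll":0,"grip":1},{"dp":[0,-0.0007,0],"roll":0,"grip":1},{"dp":[0,0,0],"roll":0,"grip":1}]}}

```text
time_s: 10.18
ee_pos: [0.4855, -0.2551, 0.1625]
eef_rot: [-1.571, -0.001, 0.213]
force: [-0.3, 0.2, 5.0]
grip_width: 0.0176
```

Run:
```python
from h import *
o=ctrl.get_obs(); print(o["ee_pos"],o["force"],o["moment"],o["eef_rot"])
```

```text
[ 0.48547719 -0.2551467   0.16250439] [-0.29207428  0.19984212  5.01296488] [0.09021529 0.01478064 0.04832374] [-1.57135880e+00 -6.00181150e-04  2.13033397e-01]
```

Emit:
{"op": "apply_moves", "data": {"deltas": [{"dp":[0,-0.0006,0],"roll":0,"grip":1},{"dp":[0.002,0,0],"roll":0,"grip":1},{"dp":[0.002,0,0],"roll":0,"grip":1},{"dp":[0.002,0,0],"roll":0,"grip":1},{"dp":[0.002,0,0],"roll":0,"grip":1}], "newtons": 25}}

```text
time_s: 10.8
ee_pos: [0.4932, -0.2532, 0.1626]
eef_rot: [-1.571, 0.0, 0.213]
force: [-0.8, 0.5, -0.8]
grip_width: 0.0176
```

Emit:
{"op": "apply_moves", "data": {"deltas": [{"dp":[0.002,0,0],"roll":0,"grip":1},{"dp":[0.002,0,0],"roll":0,"grip":1},{"dp":[0.002,0,0],"roll":0,"grip":1}]}}

```text
time_s: 11.18
ee_pos: [0.4991, -0.252, 0.1626]
eef_rot: [-1.571, 0.0, 0.213]
force: [0.9, -0.2, -2.1]
grip_width: 0.0174
```

Emit:
{"op": "apply_moves", "data": {"deltas": [{"dp":[0.002,0,0],"roll":0,"grip":1},{"dp":[0.002,0,0],"roll":0,"grip":1},{"dp":[0.002,0,0],"roll":0,"grip":1}]}}

```text
time_s: 11.55
ee_pos: [0.505, -0.2508, 0.1628]
eef_rot: [-1.571, -0.0, 0.213]
force: [0.3, 0.0, -1.0]
grip_width: 0.0178
```

Emit:
{"op": "apply_moves", "data": {"deltas": [{"dp":[0.002,0,0],"roll":0,"grip":1},{"dp":[0.002,0,0],"roll":0,"grip":1}]}}

```text
time_s: 11.8
ee_pos: [0.5086, -0.25, 0.1626]
eef_rot: [-1.571, 0.001, 0.213]
force: [-1.9, 0.2, -3.1]
grip_width: 0.0175
```

Emit:
{"op": "apply_moves", "data": {"deltas": [{"dp":[0.002,0,0],"roll":0,"grip":1},{"dp":[0.002,0,0],"roll":0,"grip":1}]}}

```text
time_s: 12.05
ee_pos: [0.5126, -0.2491, 0.1626]
eef_rot: [-1.571, 0.0, 0.213]
force: [-2.3, -0.7, -2.8]
grip_width: 0.0176
```

Emit:
{"op": "apply_moves", "data": {"deltas": [{"dp":[0.002,0,0],"roll":0,"grip":1},{"dp":[0.002,0,0],"roll":0,"grip":1}]}}

```text
time_s: 12.3
ee_pos: [0.5167, -0.2482, 0.1627]
eef_rot: [-1.571, -0.0, 0.213]
force: [-0.9, 0.1, -3.4]
grip_width: 0.0176
```

Emit:
{"op": "apply_moves", "data": {"deltas": [{"dp":[0.002,0,0],"roll":0,"grip":1},{"dp":[0.002,0,0],"roll":0,"grip":1},{"dp":[0.002,0,0],"roll":0,"grip":1}]}}

```text
time_s: 12.68
ee_pos: [0.5226, -0.2469, 0.1628]
eef_rot: [-1.571, -0.0, 0.213]
force: [-1.2, -0.8, -4.1]
grip_width: 0.0175
```

Emit:
{"op": "apply_moves", "data": {"deltas": [{"dp":[0.002,0,0],"roll":0,"grip":1},{"dp":[0.002,0,0],"roll":0,"grip":1},{"dp":[0.002,0,0],"roll":0,"grip":1}]}}

```text
time_s: 13.05
ee_pos: [0.5284, -0.2457, 0.1628]
eef_rot: [-1.571, -0.0, 0.213]
force: [-1.1, -0.4, -3.6]
grip_width: 0.0174
```

Emit:
{"op": "apply_moves", "data": {"deltas": [{"dp":[0.002,0,0],"roll":0,"grip":1},{"dp":[0.002,0,0],"roll":0,"grip":1},{"dp":[0.002,0,0],"roll":0,"grip":1}]}}

```text
time_s: 13.42
ee_pos: [0.5343, -0.2445, 0.1628]
eef_rot: [-1.571, -0.0, 0.213]
force: [-1.3, 0.1, -4.3]
grip_width: 0.0177
```

Emit:
{"op": "apply_moves", "data": {"deltas": [{"dp":[0.002,0,0],"roll":0,"grip":1},{"dp":[0.002,0,0],"roll":0,"grip":1},{"dp":[0.002,0,0],"roll":0,"grip":1},{"dp":[0.002,0,0],"roll":0,"grip":1}]}}

```text
time_s: 13.92
ee_pos: [0.5421, -0.2427, 0.1627]
eef_rot: [-1.571, 0.0, 0.213]
force: [-1.1, -0.9, -3.8]
grip_width: 0.0176
```

Emit:
{"op": "apply_moves", "data": {"deltas": [{"dp":[0.0015,0,0],"roll":0,"grip":1},{"dp":[0.0015,0,0],"roll":0,"grip":1},{"dp":[0.0015,0,0],"roll":0,"grip":1}]}}

```text
time_s: 14.3
ee_pos: [0.5464, -0.2418, 0.1628]
eef_rot: [-1.571, -0.0, 0.213]
force: [-1.5, 0.5, -3.9]
grip_width: 0.0174
```

Emit:
{"op": "apply_moves", "data": {"deltas": [{"dp":[0.001,0,0],"roll":0,"grip":1},{"dp":[0.001,0,0],"roll":0,"grip":1}]}}

```text
time_s: 14.55
ee_pos: [0.5484, -0.2414, 0.1628]
eef_rot: [-1.571, -0.0, 0.213]
force: [-0.4, -0.4, -3.6]
grip_width: 0.0175
```

Emit:
{"op": "apply_moves", "data": {"deltas": [{"dp":[0.001,0,0],"roll":0,"grip":1},{"dp":[0.001,0,0],"roll":0,"grip":1}]}}

```text
time_s: 14.8
ee_pos: [0.5503, -0.241, 0.1628]
eef_rot: [-1.571, -0.0, 0.213]
force: [-1.4, 0.3, -3.2]
grip_width: 0.0175
```

Emit:
{"op": "apply_moves", "data": {"deltas": [{"dp":[0.001,0,0],"roll":0,"grip":1},{"dp":[0.001,0,0],"roll":0,"grip":1}]}}

```text
time_s: 15.05
ee_pos: [0.5523, -0.2406, 0.1628]
eef_rot: [-1.571, -0.0, 0.213]
force: [-1.3, -0.3, -3.5]
grip_width: 0.0177
```

Emit:
{"op": "apply_moves", "data": {"deltas": [{"dp":[0.001,0,0],"roll":0,"grip":1},{"dp":[0,0,0],"roll":0,"grip":1}]}}

```text
time_s: 15.3
ee_pos: [0.5534, -0.2403, 0.1628]
eef_rot: [-1.571, -0.0, 0.213]
force: [-0.0, -0.1, -2.9]
grip_width: 0.0172
```

Emit:
{"op": "apply_moves", "data": {"deltas": [{"dp":[0.001,0,0],"roll":0,"grip":1},{"dp":[0,0,0],"roll":0,"grip":1}]}}

```text
time_s: 15.55
ee_pos: [0.5544, -0.2402, 0.163]
eef_rot: [-1.571, -0.001, 0.213]
force: [-0.4, -0.2, -0.7]
grip_width: 0.0174
```

Emit:
{"op": "apply_moves", "data": {"deltas": [{"dp":[0.0007,0,0],"roll":0,"grip":1},{"dp":[0,0,0],"roll":0,"grip":1}]}}

```text
time_s: 15.8
ee_pos: [0.5549, -0.24, 0.1628]
eef_rot: [-1.571, -0.0, 0.213]
force: [0.2, 0.3, -1.7]
grip_width: 0.0175
```

Emit:
{"op": "apply_moves", "data": {"deltas": [{"dp":[0.0007,0,0],"roll":0,"grip":1},{"dp":[0,0,0],"roll":0,"grip":1}]}}

```text
time_s: 16.05
ee_pos: [0.5554, -0.2399, 0.1628]
eef_rot: [-1.571, 0.0, 0.213]
force: [-2.7, 0.3, -0.9]
grip_width: 0.0179
```

Emit:
{"op": "apply_moves", "data": {"deltas": [{"dp":[0.0007,0,0],"roll":0,"grip":1},{"dp":[0,0,0],"roll":0,"grip":1}]}}

```text
time_s: 16.3
ee_pos: [0.5558, -0.2398, 0.1628]
eef_rot: [-1.571, 0.001, 0.213]
force: [-4.9, -2.1, 2.0]
grip_width: 0.0176
```

Run:
```python
from h import *
o=ctrl.get_obs(); print(o["ee_pos"],o["force"],o["moment"])
t=imaging.camera("top"); s=imaging.camera("scene"); cv2.imwrite("pics/t5.png",t); cv2.imwrite("pics/s5.png",s)
cv2.imwrite("pics/c5.png",np.hstack([cv2.resize(t[170:270,370:450],(320,400),interpolation=2),cv2.resize(s[215:315,180:290],(440,400),interpolation=2)]))
```

```text
[ 0.55578314 -0.23984595  0.16276638] [-4.88331085 -2.13639614  2.02161301] [-0.27772652  1.33813825  0.03208793]
```

View pics/c5.png

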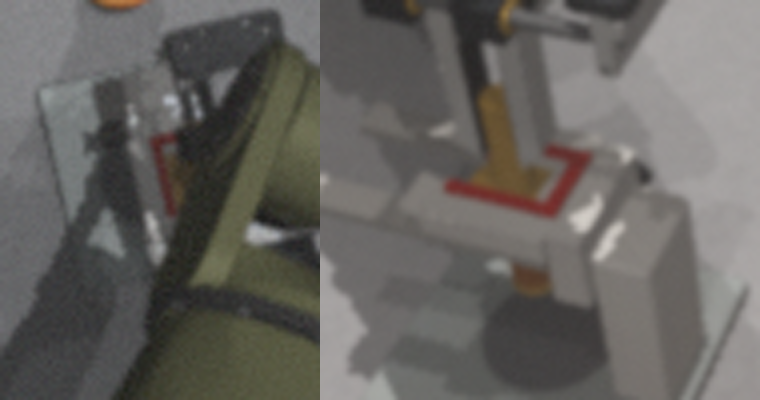

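Emit:
{"op": "apply_moves", "data": {"deltas": [{"dp":[0.0007,0,0],"roll":0,"grip":1},{"dp":[0,0,0],"roll":0,"grip":1}]}}

```text
time_s: 16.65
ee_pos: [0.556, -0.2398, 0.1627]
eef_rot: [-1.57, 0.002, 0.213]
force: [-9.0, -2.4, 2.7]
grip_width: 0.0175
```

Emit:
{"op": "apply_moves", "data": {"deltas": [{"dp":[-0.0008,0,0],"roll":0,"grip":1},{"dp":[-0.0004,0,0],"roll":0,"grip":1},{"dp":[0,0,0],"roll":0,"grip":1}]}}

```text
time_s: 17.02
ee_pos: [0.5556, -0.2399, 0.1628]
eef_rot: [-1.571, 0.0, 0.213]
force: [-4.6, -1.3, -0.5]
grip_width: 0.0176
```

Emit:
{"op": "apply_moves", "data": {"deltas": [{"dp":[0,0,0],"roll":0,"grip":0.5},{"dp":[0,0,0],"roll":0,"grip":0.2},{"dp":[0,0,0],"roll":0,"grip":0.1},{"dp":[0,0,0],"roll":0,"grip":0.1}]}}

```text
time_s: 17.52
ee_pos: [0.5558, -0.2398, 0.1628]
eef_rot: [-1.571, -0.0, 0.213]
force: [0.5, 0.9, -0.4]
grip_width: 0.0421
```

Emit:
{"op": "apply_moves", "data": {"deltas": [{"dp":[0,-0.01,0],"roll":0,"grip":0.1},{"dp":[0,-0.03,0],"roll":0,"grip":0.1},{"dp":[0,-0.04,0],"roll":0,"grip":0.1},{"dp":[0,-0.04,0],"roll":0,"grip":0.1},{"dp":[-0.03,-0.02,0.03],"roll":0,"grip":0.1},{"dp":[-0.03,0,0.045],"roll":0,"grip":0.1},{"dp":[-0.03,0,0.05],"roll":0,"grip":0.1},{"dp":[-0.03,0,0.05],"roll":0,"grip":0.1},{"dp":[0,0,0.03],"roll":0,"grip":0.1},{"dp":[0,0,0],"roll":0,"grip":0.1}]}}

```text
time_s: 18.77
ee_pos: [0.3948, -0.0637, 0.304]
eef_rot: [-1.572, -0.002, 0.215]
force: [-0.0, -0.7, -0.4]
grip_width: 0.0423
```

Run:
```python
from h import *
o=ctrl.get_obs(); print(o["time_s"],o["ee_pos"],o["force"])
t=imaging.camera("top"); s=imaging.camera("scene"); cv2.imwrite("pics/t6.png",t); cv2.imwrite("pics/s6.png",s)
cv2.imwrite("pics/c6.png",np.hstack([cv2.resize(t[170:270,370:450],(320,400),interpolation=2),cv2.resize(s[215:315,180:290],(440,400),interpolation=2)]))
```

```text
18.775 [ 0.39479979 -0.06366337  0.30398106] [-0.03401983 -0.67783439 -0.44987109]
```

View pics/c6.png

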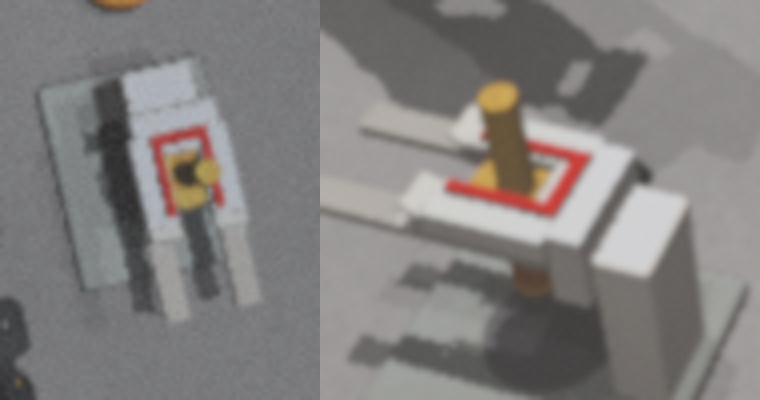

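Run:
```python
from h import *
F=6
def reds(f):
    b=cv2.resize(cv2.imread(f)[240:280,205:260],None,fx=F,fy=F,interpolation=2).astype(int); m=((b[...,2]-b[...,1])>60).astype(np.uint8)
    return m
A,B=reds("pics/s0.png") if 0 else reds("pics/scene0.png"),reds("pics/s6.png")
# near arm + back bar: outer (lower/right) edge per column
for c in range(30,200,20):
    a=np.where(A[:,c])[0]; b=np.where(B[:,c])[0]
    if len(a) and len(b): print(205+c/F, "bottom edge shift px",(b.max()-a.max())/F)
s=cv2.imread("pics/s6.png"); h=cv2.cvtColor(cv2.resize(s[225:275,210:245],None,fx=F,fy=F,interpolation=2),cv2.COLOR_BGR2HSV)
m=cv2.inRange(h,(15,110,120),(35,255,255)); m[int(25*F/1.6):]=0
c=max(cv2.findContours(m,0,2)[0],key=cv2.contourArea); e=cv2.fitEllipse(c); us=(np.array(e[0])+.5)/F-.5+[210,225]
t=cv2.imread("pics/t6.png"); h=cv2.cvtColor(cv2.resize(t[205:222,417:426],None,fx=F,fy=F,interpolation=2),cv2.COLOR_BGR2HSV)
m=cv2.inRange(h,(15,110,130),(35,255,255)); c=max(cv2.findContours(m,0,2)[0],key=cv2.contourArea); ut=(np.array(cv2.minEnclosingCircle(c)[0])+.5)/F-.5+[417,205]
print("neck top",us,ut,tri(us,ut)); 
for H in([.5547,-.240,.2465],): print("pred",proj("scene",np.array(H)),proj("top",np.array(H)))
p=np.array([.5559,-.2389,.1355]); print("3mm lift px",proj("scene",p+[0,0,.003])-proj("scene",p))
```

```text
213.33333333333334 bottom edge shift px 0.0
216.66666666666666 bottom edge shift px 0.0
220.0 bottom edge shift px 0.0
223.33333333333334 bottom edge shift px 0.0
226.66666666666666 bottom edge shift px 0.0
230.0 bottom edge shift px 0.0
233.33333333333334 bottom edge shift px 0.0
236.66666666666666 bottom edge shift px 0.16666666666666666
neck top [224.14329529 238.97224553] [419.58333333 215.58333333] (array([ 0.54702307, -0.23508081,  0.17686701]), np.float64(0.0032972127481361926))
pred [218.14389873 213.12269816] [428.80678318 211.40341626]
3mm lift px [-0.24308356 -1.09044684]
```

Run:
```python
from h import *
H=np.array([.5547,-.240,.1865]); print(proj("scene",H),proj("top",H)); print(onz("scene",[224.14,238.97],.1865),onz("top",[421.4,212.7],.1865)); print(tri([224.14,238.97],[421.4,212.7]))
```

```text
[223.82489211 238.35600868] [421.97618578 212.08638798]
[ 0.55622095 -0.2409212   0.1865    ] [ 0.55310646 -0.23846182  0.1865    ]
(array([ 0.55346954, -0.23903558,  0.18350081]), np.float64(0.0007680141938029721))
```

Three checks agree that the barrel is home. The catch edge is within 0.2 px of its rest position (a 3 mm lift would show as 1.1 px), the neck top is within about 2 mm of the upright-at-home prediction, and the gripper is well clear.

```bash
python3 -c "
from station import ctrl
print(ctrl.hand_in())"
```

```text
the job is handed in; nothing more can be done
None
```

The brass barrel is in the filling stand's head, against the stop, with the red catch down and the gripper clear. I handed the job in at about 19 s of the 54 s allowed. The hand-in reports no verdict, so the outcome below rests on my own checks.

**What I did:** I gripped the neck fore and aft and lifted the barrel out of the rack. I then felt the ledge at about 120.5 mm, slid the flange under the keeper and pressed to about 9 N against the stop. After that I eased off, let go and backed away.

**Last checks:**
- **Stop:** the push force rose steadily over the last millimetre, as against a rigid stop, and was zero after release.
- **Catch:** the downward force fell away just before home. In the last scene picture its edge was within 0.2 px of rest; a 3 mm lift would show as 1.1 px.
- **Position:** the neck top was within about 2 mm of where it should be if upright and home, in both views. That is the limit of the camera calibration.

**What went less well or disagreed:**
- **Touchdown force:** it briefly reached about 24 N at the wrist because I stepped 1–2 mm too far. I backed off at once; the limit is 40 N.
- **Ledge height:** the cameras put it at 117–118 mm, about 3 mm below what I felt.
- **Neck top mask:** my first automatic mask in the top view caught the wrong spot, so I read that pixel by eye from the crop.
- **Other objects:** I did not measure the bystanders again afterwards. The path was planned to pass above them and I saw no unexpected forces.

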